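# Feed the long square bar through the drill jig to its stop

### The arm

A 6-joint arm with a two-finger parallel gripper is mounted at the origin on the work surface. World frame = base frame: x ahead of the robot, y to its left, z up, the work surface at z = 0. Lengths are in m, angles in degrees, forces in N, time in s.
With the tool pointing down it reaches from about 0.35 to 0.975 m from the base axis. Payload 17.4 kg.
Tool frame: the origin (TCP) lies at the centre of the arm's flange, where the gripper is bolted on; the fingertips stand 173 mm ahead of it and the grasp point (between the pads) lies 155 mm ahead of it; z points along the fingers, y is the line along which they close (so a half turn about z gives the same grasp; the last joint's range is limited). The gripper opens to 85 mm and grips with 20 to 120 N. Pads are 22 mm wide; open, the fingers measure 114 mm over their backs; the gripper's body (76 mm by 85 mm) begins 54 mm behind the grasp point. The pads swing forward as they close: fully open they stand 13 mm farther back than shut.
Start: joints at [-78.369, 6.646, 82.598, -0, 90.757, -2.166], TCP at [0.161, -0.656, 0.405] pointing down, gripper open.
Joint ranges: [-162.19, 162.19], [-47.58, 125.68], [4.15, 143.07], [-65.23, 245.23], [0.69, 171.88], [-170.13, 170.13]. Speed limits (degrees/s): [108.29, 108.29, 127.2, 180, 180, 180].

### API

Orientations are given as a 3x3 rotation matrix whose columns are the frame's x, y, z axes.
In Python, from rig import env, jaws, get_image, camera_model, workorder gives the robot as it stands. Calls block until the motion is done:
- env.move_ptp(position, orientation): joint-space move of the TCP to a pose.
- env.move_l(position, rot=None, vel=0.15): straight line of the TCP; rot=None keeps the orientation; vel is the mean speed in m/s.
- env.move_joints(angles): joint-space move.
- jaws.set_gripper(opening, newtons=None): opening from 0.0 (shut) to 1.0 (fully open); newtons is the grip in N (None keeps the last); returns when the fingers have stopped.
- env.hold(seconds).
- env.inverse_kinematics(position, orientation): joint angles nearest the present ones, or None.
- env.get_state(): the state.
- get_image(name): name is "scene" or "top" or "wrist"; returns (picture, depth): 480x640x3 uint8, blue, green, red; 480x640 float32, m along the optical axis (not along the pixel's ray), 0 where there is no reading.
- camera_model(name): a dict with "K" (3x3 intrinsics, pixels), "pose" (4x4, takes a point from camera to world coordinates); the wrist camera has in their place "hand_eye" (4x4, takes a point from camera to tool coordinates, whose origin is the TCP and whose axes are the flange's). Camera axes: x right, y down, z forward; pixel columns grow to the right and rows downward; lengths in m; the calibration is good to about 2 mm. A picture is of the moment at which its call begins: read the wrist's pose just before it. camera_model takes no time and is no camera call.
A pose or a line that the arm cannot do raises env.MotionError and nothing moves.
- workorder.sign_off(): hands the job in; it is judged then, once.
The state is a dict: "clock": time; "q": joint angles; "joint_vel": joint speeds; "joint_torque": joint torques, N m; "tcp_pos": TCP position; "eef_rot": TCP orientation; "contact_force": force on the tool from outside, world axes, zero at the start; "ft_torque": the same for the moment, N m; "width": opening from 0.0 (shut) to 1.0 (fully open); "grip_force": force on a finger pad.
Only numpy, scipy, OpenCV 4.12 (cv2) and the standard library are available. Lean on these libraries where they do the work, as an engineer would, in place of code of your own. Each camera call takes 0.05 s, during which the arm holds its last target. There are 200 camera calls.

### The job

Take the long square bar out of the stock crate, lay it in the open feed end of the drill jig's channel, pass it under the bush plate and bring it on until its leading end is fully up against the end stop, lying flat in the channel. The tail end finishes hidden under the bush plate, out of reach from the feed end, so let go and take the bar again at the far side to draw it home. Leave the other stock in the crate.

Things in the scene. Friction and masses are not known exactly. Their poses are not given: they have to be found in the camera images.
- bar: The target: plain aluminium square bar, 170 x 22 x 22 mm, about 0.22 kg, both ends alike. Its x axis runs along its length; origin at the centre of its underside. It lies loose on the floor of the crate, roughly along the crate's x axis, in any of the three rows. Rows are 56 mm apart.
- bar_center (a point): Centre of the target bar (11 mm above its underside).
- short_bar: Bystander in the crate: the same 22 x 22 mm aluminium section but only 105 mm long. x along its length, origin at the centre of its underside.
- flat_bar: Bystander in the crate: aluminium flat, 170 x 30 x 8 mm. x along its length, origin at the centre of its underside.
- crate: Low open plywood crate, fixed to the table, 250 (x) x 216 (y) x 35 mm high outside, walls and floor 5 mm thick. Holds the three bars in three rows along its x axis and two loose nuts (22 mm across, 11 mm high) at the ends between the rows. Origin at the centre of its underside.
- jig: Drill jig fixed to the table. x axis = feed direction, z up; origin at the underside, below the middle of the bush plate. Grey base plate 70 mm wide (y), 15 mm thick, x = -175 to +185 mm. A channel 28 mm wide runs along y = 0, its floor at z = 15 mm, between rails 5 mm high and 8 mm wide (tops z = 20 mm) before and beyond the bush plate. Feed end (x = -172 mm) is open.
- jig_mouth (a point): Middle of the tunnel's mouth on the feed side, on the channel floor (x = -30 mm in the jig's frame). The steel bush plate bridges the channel from x = -30 to +30 mm on solid side blocks, full 70 mm width: tunnel 28 mm wide, 27 mm high; plate underside z = 42 mm, top z = 52 mm, brass bush on top to z = 58 mm.
- jig_exit (a point): Middle of the tunnel's exit, on the channel floor (x = +30 mm in the jig's frame).
- jig_stop (a point): Middle of the end stop's face, on the channel floor (x = +170 mm in the jig's frame). The stop is a block 14 mm thick, 44 mm wide, top at z = 37 mm. With the bar home its centre is at x = +85, y = 0, z = 26 mm in the jig's frame and its tail is at x = 0, under the plate.
Not all that is in view belongs to the job. Leave any blue look-alike of the bar alone.

How it is judged:
By the outcome, as a careful person would: the job done as asked, in the order asked, and still so for the second after the job is handed in, with the robot touching nothing.
It also fails if it takes over 48 s, if anything falls off the work surface, if the arm or the gripper's body presses on something with over 40 N, if the wrist force passes 120 N, or if a joint passes its speed limit or range.

## Working session

There is one attempt and no reset: what is moved stays moved. The work goes in short steps, each a Python script; the robot and the scene stay as the last script left them, time stands still between calls to the robot, and variables do not carry over. Pictures are saved under pics/ and viewed, at most 10 in all, crops included, and the job is handed in when it is done.

```bash
mkdir -p pics; ls; python3 - <<'E'
from rig import *
import cv2,numpy as np
for n in("scene","top"):
    im,d=get_image(n); cv2.imwrite(f"pics/{n}0.png",im); np.save(f"pics/{n}0.npy",d); m=camera_model(n); print(n,m["K"],m["pose"])
print(camera_model("wrist")); s=env.get_state(); print(s["clock"],s["contact_force"],s["eef_rot"])
E
```

```text
pics
scene [[505.06868683   0.         323.36494504]
 [  0.         505.06868683 238.55884443]
 [  0.           0.           1.        ]] [[-0.21367204  0.81918297 -0.53224386  1.09656125]
 [ 0.97683408  0.17257584 -0.1265415   0.24124845]
 [-0.01180821 -0.54695233 -0.83708047  1.05677985]
 [ 0.          0.          0.          1.        ]]
top [[586.57797464   0.         326.12779369]
 [  0.         586.57797464 241.83482394]
 [  0.           0.           1.        ]] [[ 0.02657265 -0.98602957  0.16443719  0.21071142]
 [-0.9996007  -0.02779068 -0.00511071  0.12381973]
 [ 0.00960914 -0.16423573 -0.98637432  1.49135234]
 [ 0.          0.          0.          1.        ]]
{'K': array([[401.83252554,   0.        , 313.37464926],
       [  0.        , 401.83252554, 237.31795605],
       [  0.        ,   0.        ,   1.        ]]), 'hand_eye': array([[ 8.31520826e-06, -9.60284939e-01, -2.79021210e-01,
         7.03908133e-02],
       [ 9.99999688e-01,  2.28475748e-04, -7.56525337e-04,
         1.41815559e-04],
       [ 7.90229467e-04, -2.79021116e-01,  9.60284641e-01,
         3.10575624e-02],
       [ 0.00000000e+00,  0.00000000e+00,  0.00000000e+00,
         1.00000000e+00]])}
0.1 [-0.63200062 -0.28392685  1.3318806 ] [[ 9.71159991e-01  2.38428696e-01 -1.70563324e-04]
 [ 2.38428743e-01 -9.71159443e-01  1.03529734e-03]
 [ 8.12004109e-05 -1.04610655e-03 -9.99999450e-01]]
```

View pics/top0.png

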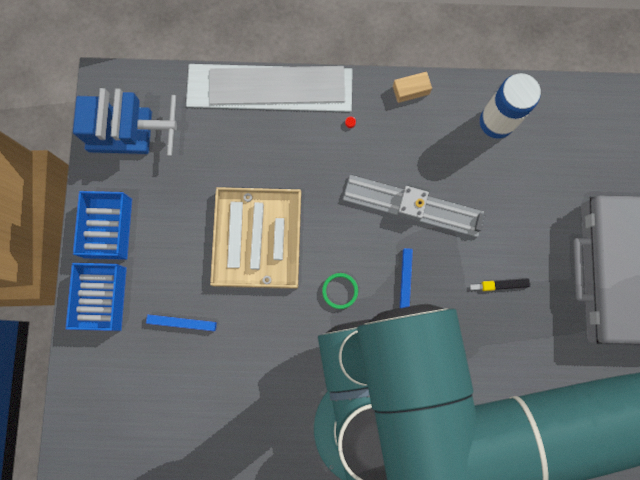

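View pics/scene0.png

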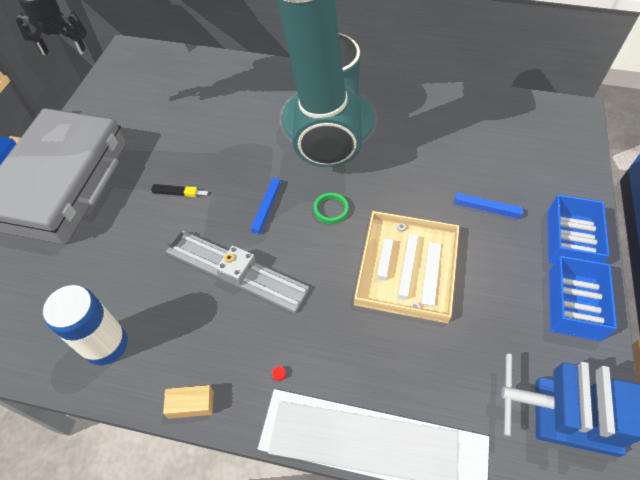

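The crate holds three candidates in the top view: (235,235), long and wide; (257,235), long and narrow; (279,240), short. The middle one fits the 170x22 bar. I'll confirm it with a crop and depth, and check which end of the jig has the stop.

```bash
cat > h.py <<'E'
import numpy as np,cv2
from rig import *
def px(n,d,u,v,z=None,pose=None):
    m=camera_model(n);K=m["K"];P=m["pose"] if pose is None else pose
    r=P[:3,:3]@np.array([(u-K[0,2])/K[0,0],(v-K[1,2])/K[1,1],1.])
    t=d[int(round(v)),int(round(u))] if z is None else (z-P[2,3])/r[2]
    return P[:3,3]+t*r
def cloud(n,d,pose=None):
    m=camera_model(n);K=m["K"];P=m["pose"] if pose is None else pose
    v,u=np.mgrid[:480,:640]
    c=np.stack([(u-K[0,2])/K[0,0]*d,(v-K[1,2])/K[1,1]*d,d],-1)
    return c@P[:3,:3].T+P[:3,3]
E
python3 - <<'E'
from h import *
im=cv2.imread("pics/top0.png");d=np.load("pics/top0.npy")
a=cv2.resize(im[180:295,205:310],None,fx=4,fy=4,interpolation=2)
b=cv2.resize(im[165:245,335:495],None,fx=4,fy=4,interpolation=2)
W=np.zeros((460+0,800,3),np.uint8); 
b=cv2.resize(b,(380,190)); W[:460,:420]=a; W[:190,420:]=b; 
cv2.imwrite("pics/crop.png",W)
C=cloud("top",d)
for p in[(235,235),(257,235),(279,240),(246,235),(413,197),(380,192),(445,215),(480,224),(355,185)]:print(p,C[p[1],p[0]].round(4))
for n in[(265,202),(227,215)]:print(C[n[1],n[0]].round(3))
E
```

```text
(235, 235) [0.4675 0.3488 0.0174]
(257, 235) [0.4668 0.2913 0.0304]
(279, 240) [0.4561 0.2355 0.0276]
(246, 235) [0.4706 0.3225 0.0047]
(413, 197) [ 0.5718 -0.0999  0.0509]
(380, 192) [ 0.5899 -0.0192  0.0216]
(445, 215) [ 0.5362 -0.1887  0.0121]
(480, 224) [ 0.5108 -0.2733  0.0327]
(355, 185) [0.6094 0.0451 0.0112]
[0.559 0.278 0.004]
[0.522 0.374 0.005]
```

View pics/crop.png

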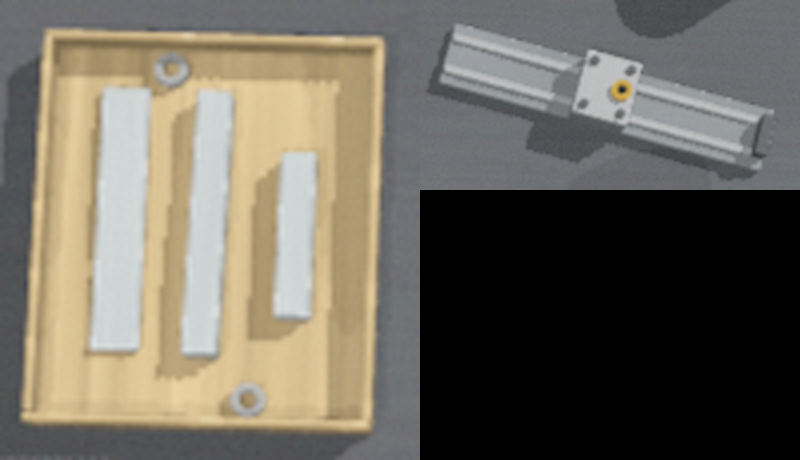

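The middle bar at top-view (257,235) is the target: its top is at z≈0.028, it is long, and it is narrow. The left one is flat (z≈0.015) and the right one is short. The stop is at the jig's right end, top-view (480,223). Next I'll take wrist views over the jig and then the crate.

```bash
cat >> h.py <<'E'
def R(th):
    c,s=np.cos(th),np.sin(th); return np.array([[c,s,0],[s,-c,0],[0,0,-1.]])
def wrist():
    s=env.get_state(); T=np.eye(4);T[:3,:3]=s["eef_rot"];T[:3,3]=s["tcp_pos"]
    im,d=get_image("wrist"); return im,d,T@camera_model("wrist")["hand_eye"]
E
python3 - <<'E'
from h import *
C=cloud("top",np.load("pics/top0.npy"))
def rect(C,c,r,z0,z1):
    m=(np.hypot(C[...,0]-c[0],C[...,1]-c[1])<r)&(C[...,2]>z0)&(C[...,2]<z1)
    return m
m=rect(C,(.467,.291),.095,.02,.036)&(abs(C[...,1]-.291)<.03)
print(cv2.minAreaRect((C[m][:,:2]*1000).astype(np.float32)))
j=np.deg2rad(-107)
for a in (j,j+np.pi):
    q=env.inverse_kinematics([.56,-.1,.42],R(a)); print(q)
for a in (0,np.pi):
    q=env.inverse_kinematics([.467,.29,.38],R(a)); print(q)
E
```

```text
((468.5163269042969, 292.9053039550781), (23.180330276489258, 170.7657012939453), 88.76522064208984)
None
[-1.26939083e+01 -6.82900719e+00  9.46483755e+01 -2.54444375e-14
  9.21806316e+01  4.30609168e+00]
[ 2.91808998e+01 -8.64751742e+00  9.99773706e+01 -2.54444375e-14
  8.86701468e+01  1.19180900e+02]
[ 2.91808998e+01 -8.64751742e+00  9.99773706e+01 -2.54444375e-14
  8.86701468e+01 -6.08191002e+01]
```

```bash
python3 - <<'E'
from h import *
env.move_ptp([.57,-.09,.42],R(np.deg2rad(73))); im,d,P=wrist()
cv2.imwrite("pics/wj.png",im);np.savez("pics/wj.npz",d=d,P=P)
env.move_ptp([.467,.292,.36],R(np.pi)); im,d,P=wrist()
cv2.imwrite("pics/wc.png",im);np.savez("pics/wc.npz",d=d,P=P)
cv2.imwrite("pics/both.png",np.hstack([cv2.resize(cv2.imread("pics/wj.png"),(400,300)),cv2.resize(im,(400,300))]))
print(env.get_state()["clock"])
C=cloud("wrist",d,P)
m=(C[...,2]>.02)&(C[...,2]<.036)&(abs(C[...,1]-.292)<.025)&(abs(C[...,0]-.468)<.1)
print(np.median(C[m][:,2]),cv2.minAreaRect((C[m][:,:2]*1000).astype(np.float32)))
z=np.load("pics/wj.npz");C=cloud("wrist",z["d"],z["P"])
# bush plate top
m=(C[...,2]>.044)&(C[...,2]<.07)&(np.hypot(C[...,0]-.572,C[...,1]+.1)<.07)
print(np.median(C[m][:,2]),cv2.minAreaRect((C[m][:,:2]*1000).astype(np.float32)))
m=(C[...,2]>.008)&(C[...,2]<.07)&(np.hypot(C[...,0]-.565,C[...,1]+.1)<.24)
mm=np.uint8(m); n,l,s,c=cv2.connectedComponentsWithStats(mm); k=1+np.argmax(s[1:,4])
print(s[k],cv2.minAreaRect((C[l==k][:,:2]*1000).astype(np.float32)))
E
```

```text
4.1583
0.026719321402418783 ((467.2746276855469, 294.541015625), (22.03252410888672, 169.43942260742188), 88.9006576538086)
0.051902521846793004 ((559.64599609375, -100.23760986328125), (60.40043258666992, 70.04364013671875), 75.79584503173828)
[  254     4    94   388 28571] ((558.380615234375, -104.98287963867188), (360.3049011230469, 70.30780029296875), 75.7339096069336)
```

View pics/wj.png

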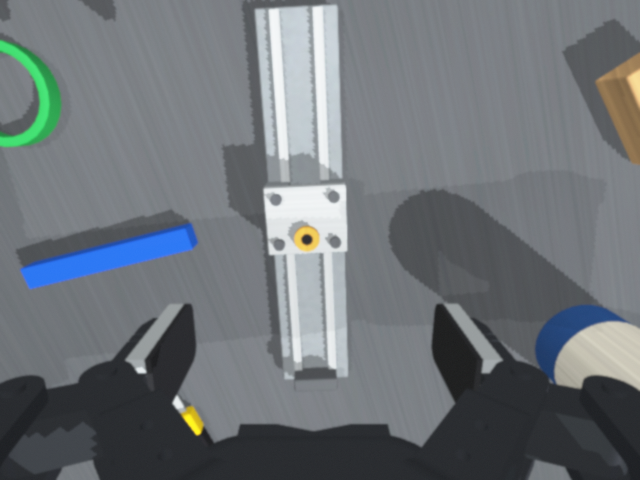

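View pics/wc.png

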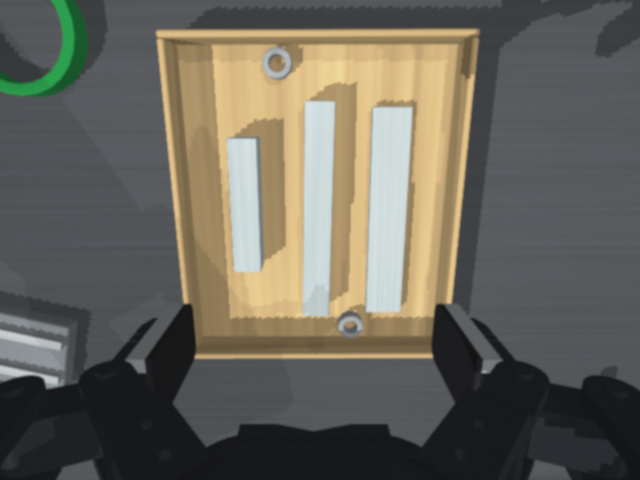

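The wrist depth agrees with the known sizes, and both jig fits match each other. The jig origin is (0.5596,-0.1002) with feed heading -104.25°. The bar centre is (0.4673,0.2945) with heading -1.1°. Now I'll grasp the bar 50 mm behind centre and lift.

```bash
cat >> h.py <<'E'
O=np.array([.5596,-.1002]);JH=np.deg2rad(-104.25);U=np.array([np.cos(JH),np.sin(JH)]);RJ=R(JH+np.pi)
def J(x,z,y=0): p=O+U*x+y*np.array([-U[1],U[0]]); return [p[0],p[1],z]
def st(t=""):
    s=env.get_state(); f=s["contact_force"]; jp=np.array(s["tcp_pos"][:2])-O
    print(t,"t%.2f"%s["clock"],"F",np.round(f,1),"M",np.round(s["ft_torque"],2),"w%.3f g%.1f"%(s["width"],s["grip_force"]),"tcp",np.round(s["tcp_pos"],4),"jig",np.round([jp@U,jp@[-U[1],U[0]]],4)); return s
E
python3 - <<'E'
from h import *
b=np.deg2rad(-1.1); g=np.array([.4673,.2945])-.05*np.array([np.cos(b),np.sin(b)])
jaws.set_gripper(.5)
env.move_ptp([*g,.26],R(b+np.pi)); st()
env.move_l([*g,.187],vel=.12); st("down")
jaws.set_gripper(0,70); st("grip")
env.move_l([*g,.20],vel=.08); env.move_l([*g,.30],vel=.25); st("up")
im,d,P=wrist(); cv2.imwrite("pics/held.png",im)
E
```

```text
t5.17 F [0.7 0.1 1.2] M [-0.02 -0.02 -0.01] w0.503 g0.0 tcp [0.4178 0.2957 0.2614] jig [-0.3489 -0.2349]
down t5.93 F [-0.8 -0.3  0.2] M [-0.    0.02  0.03] w0.500 g0.0 tcp [0.4177 0.2956 0.1879] jig [-0.3487 -0.2349]
grip t6.26 F [-0.7 -1.4  5.5] M [-0.27  0.24 -0.08] w0.238 g69.5 tcp [0.4176 0.2956 0.1883] jig [-0.3487 -0.235 ]
up t7.12 F [-0.8  0.5 -2.5] M [-0.04  0.15 -0.01] w0.234 g68.6 tcp [0.4171 0.2954 0.2995] jig [-0.3483 -0.2354]
```

View pics/held.png

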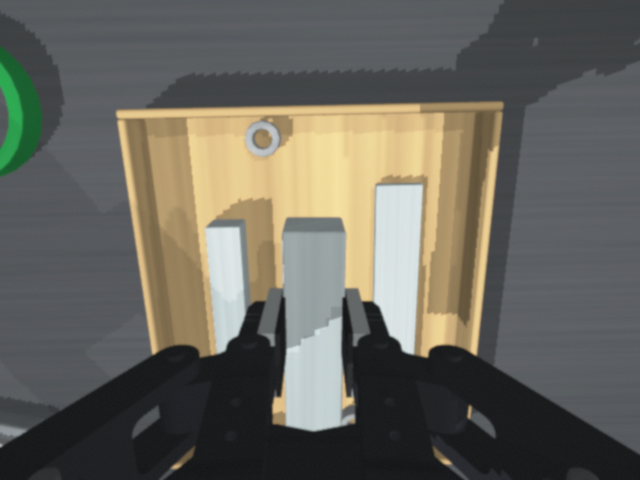

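The bar is held straight in the jaws, centred at about (314,320), and the neighbours are undisturbed. Next I'll lay it in the feed end.

```bash
python3 - <<'E'
from h import *
env.move_ptp(J(-.178,.27),RJ); st("above")
env.move_l(J(-.178,.206),vel=.12); st("low")
for z in np.arange(.204,.1955,-.001):
    env.move_l(J(-.178,z),vel=.03); f=env.get_state()["contact_force"]
    if f[2]>4 or np.hypot(*f[:2])>12: break
st("touch")
im,d,P=wrist(); cv2.imwrite("pics/laid.png",im)
E
```

```text
above t8.37 F [-0.2  0.1 -3.1] M [ 0.13 -0.04 -0.04] w0.233 g68.6 tcp [0.6031 0.0728 0.2694] jig [-0.1784 -0.0004]
low t9.05 F [ 0.6 -0.5 -1.8] M [ 0.08 -0.02  0.03] w0.231 g68.6 tcp [0.6036 0.0725 0.2067] jig [-1.782e-01  1.000e-04]
touch t11.05 F [-7.3 -0.  13.6] M [-0.07  1.28 -0.07] w0.233 g70.6 tcp [0.6036 0.0724 0.1983] jig [-1.781e-01  1.000e-04]
```

View pics/laid.png

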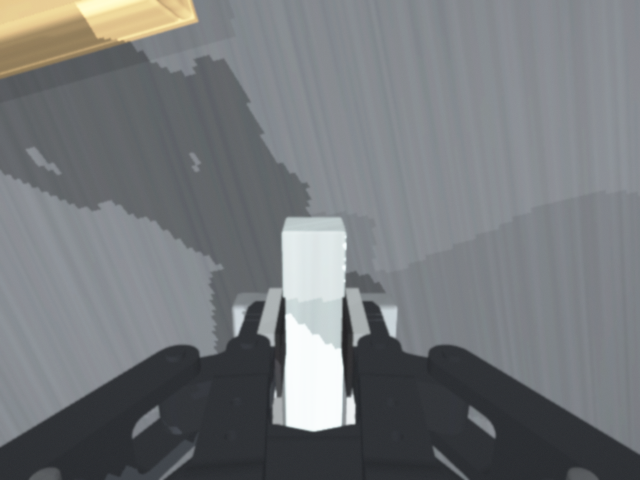

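Contact came at the expected height, with the bar centred on the base plate (bar about 314, plate edges 236 and 396). I'll release so it settles, then regrip and feed with force watch.

```bash
cat >> h.py <<'E'
V=np.array([-U[1],U[0]])
def FJ(): f=env.get_state()["contact_force"]; return f[:2]@U,f[:2]@V,f[2]
E
python3 - <<'E'
from h import *
jaws.set_gripper(.42); st("open")
env.move_l(J(-.178,.1990),vel=.05); st()
jaws.set_gripper(0,50); st("regrip"); print(np.round(FJ(),1))
for x in np.arange(-.17,-.0479,.01):
    env.move_l(J(x,.1990),vel=.06); f=FJ(); print(round(x,3),np.round(f,1))
    if abs(f[0])>15 or abs(f[1])>20: break
st()
im,d,P=wrist(); cv2.imwrite("pics/fed.png",im); np.savez("pics/fed.npz",d=d,P=P)
E
```

```text
open t11.40 F [ 0.3  0.1 -0. ] M [ 0.02 -0.05 -0.05] w0.419 g0.0 tcp [0.6034 0.0723 0.1968] jig [-0.178 -0.   ]
 t11.65 F [0.7 0.4 0. ] M [0.05 0.02 0.06] w0.418 g0.0 tcp [0.6035 0.0723 0.1991] jig [-1.78e-01  1.00e-04]
regrip t11.92 F [0.1 0.  3.7] M [-0.01  0.01 -0.02] w0.235 g49.6 tcp [0.6035 0.0723 0.1992] jig [-1.78e-01  1.00e-04]
[-0.1  0.1  3.7]
-0.17 [ 3.9 -0.2  5.3]
-0.16 [ 3.3 -0.3  7.2]
-0.15 [ 4.  -1.5  6.2]
-0.14 [ 3.6 -1.   7. ]
-0.13 [ 2.7 -0.1  6.9]
-0.12 [ 3.7 -0.1  6.2]
-0.11 [ 3.7 -1.   5.9]
-0.1 [ 4.  -0.8  6.6]
-0.09 [ 2.9 -1.2  5.5]
-0.08 [2.7 0.2 6. ]
-0.07 [ 3.4 -0.2  6.5]
-0.06 [ 2.4 -0.1  5.9]
-0.05 [2.8 0.  6.7]
 t16.00 F [-0.7 -2.7  6.7] M [-0.5   0.16  0.08] w0.239 g50.0 tcp [ 0.5718 -0.0524  0.1992] jig [-0.0493  0.    ]
```

View pics/fed.png

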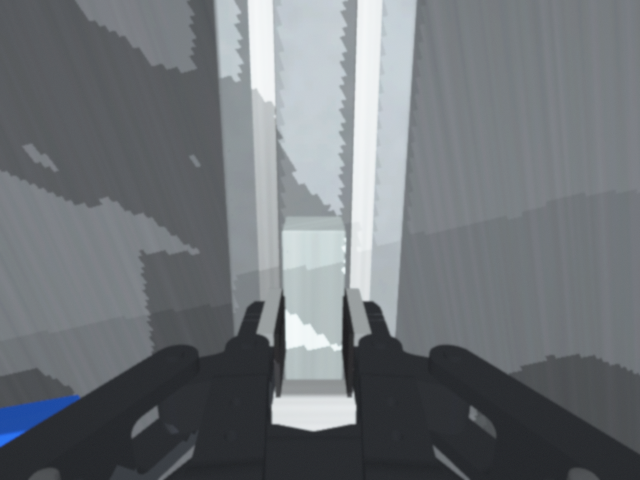

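The bar runs straight in the channel, tail end at (314,222) and entering the tunnel at about row 390. Now I'll let go, cross over the plate, regrip at the far side and draw home.

```bash
python3 - <<'E'
from h import *
jaws.set_gripper(.42); env.move_l(J(-.0493,.275),vel=.2)
env.move_l(J(.06,.275),vel=.2); env.move_l(J(.06,.1995),vel=.12); st("at")
jaws.set_gripper(0,45); st("grip")
x=.06
while x<.155:
    x+=.01 if x<.125 else .002
    env.move_l(J(x,.1995),vel=.06 if x<.13 else .03); f=FJ()
    if x>.12 or abs(f[1])>8: print(round(x,3),np.round(f,1))
    if f[0]<-8 or abs(f[1])>25: break
    if f[0]>0 and x>.138 and f[0]<-3: break
    # resistance to feed shows as negative U force on the tool
st("end")
E
```

```text
at t18.36 F [ 0.6  0.2 -0.2] M [-0.02 -0.03 -0.01] w0.416 g0.0 tcp [ 0.5451 -0.1582  0.2002] jig [0.0598 0.0003]
grip t18.63 F [0.5 0.1 6.5] M [0.19 0.08 0.1 ] w0.242 g45.1 tcp [ 0.5452 -0.1584  0.2008] jig [0.06   0.0003]
0.13 [ 1.9 -0.5  5.1]
0.132 [-1.6  0.2  6.3]
0.134 [-3.4  0.   6.1]
0.136 [-4.3  0.6  6.3]
0.138 [-3.2  0.   6.6]
0.14 [-3.5  0.3  6.5]
0.142 [-4.2  0.2  6.5]
0.144 [-4.2  0.4  6.2]
0.146 [-16.4  -0.1   8.6]
end t22.85 F [ 4.  15.9  8.6] M [ 2.55 -0.58 -0.03] w0.243 g45.3 tcp [ 0.5243 -0.2408  0.2008] jig [0.145  0.0004]
```

```bash
python3 - <<'E'
from h import *
jaws.set_gripper(.45); st("open")
env.move_l(J(.145,.29),vel=.2); env.move_l(J(.09,.36),vel=.25)
im,d,P=wrist(); cv2.imwrite("pics/home.png",im[:,:]); C=cloud("wrist",d,P)
D=C[...,:2]-O; X=D@U; Y=D@V; Z=C[...,2]
m=(X>.033)&(X<.166)&(abs(Y)<.009)&(Z>.03); print("bar top z vs x", np.polyfit(X[m],Z[m],1), Z[m].mean())
for x in np.arange(.155,.19,.003):
    k=(abs(X-x)<.0015)&(abs(Y)<.008); print(round(x,3),k.sum(),np.round(np.median(Z[k]),4) if k.any() else None,end="; ")
m=(X>.035)&(X<.166)&(abs(Y)<.03)&(Z>.032); print("rect",X[m].max(),cv2.minAreaRect((np.c_[X[m],Y[m]]*1000).astype(np.float32)))
h=cv2.resize(im,None,fx=1.25,fy=1.25); cv2.imwrite("pics/home2.png",h)
st()
E
```

```text
open t23.17 F [0.1 0.4 0.5] M [-0.02 -0.05  0.  ] w0.455 g0.0 tcp [ 0.5236 -0.2418  0.1997] jig [ 0.1461 -0.    ]
bar top z vs x [-1.28723051  0.27539645] 0.1642097872678275
0.155 71 0.0367; 0.158 72 0.0369; 0.161 65 0.0366; 0.164 64 0.0365; 0.167 71 0.0366; 0.17 69 0.0364; 0.173 62 0.0366; 0.176 71 0.0365; 0.179 66 0.0368; 0.182 56 0.0366; 0.185 9 0.0359; 0.188 0 None; rect 0.165995558058138 ((100.72456359863281, -0.007015228271484375), (59.99370193481445, 130.54127502441406), 89.98602294921875)
 t24.32 F [ 0.9 -0.8 -1.5] M [ 0.    0.02 -0.04] w0.450 g0.0 tcp [ 0.5373 -0.1874  0.3585] jig [ 0.09   -0.0001]
```

View pics/home2.png

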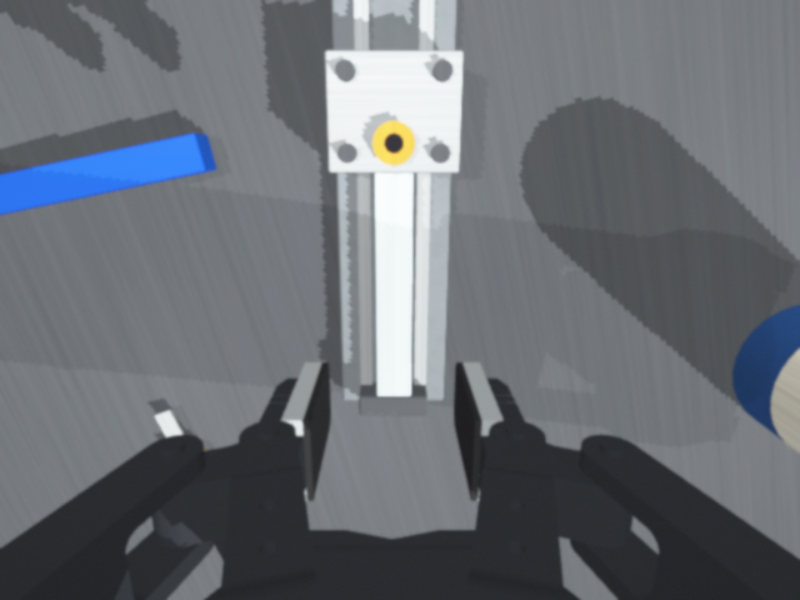

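The bar looks straight and level with the stop's top. I'll check the end and the stop face numerically.

```bash
python3 - <<'E'
from h import *
im=cv2.imread("pics/home.png"); s=env.get_state(); T=np.eye(4);T[:3,:3]=s["eef_rot"];T[:3,3]=s["tcp_pos"];P=T@camera_model("wrist")["hand_eye"]
for v in range(304,334):
    p=px("wrist",None,315,v,z=.037,pose=P)[:2]-O
    print(v,"X%.4f"%(p@U),[int(im[v,u].mean()) for u in(292,296,300,308,315,322,330,334,338)])
cv2.imwrite("pics/end.png",cv2.resize(im[295:340,275:355],None,fx=9,fy=9,interpolation=cv2.INTER_NEAREST))
E
```

```text
304 X0.1585 [158, 153, 141, 246, 246, 247, 139, 193, 223]
305 X0.1594 [158, 153, 133, 246, 246, 247, 133, 181, 222]
306 X0.1603 [153, 148, 121, 246, 246, 247, 123, 165, 217]
307 X0.1611 [137, 131, 113, 246, 246, 247, 112, 141, 193]
308 X0.1620 [103, 100, 111, 246, 246, 247, 101, 109, 143]
309 X0.1629 [81, 82, 111, 246, 246, 247, 95, 86, 97]
310 X0.1637 [77, 78, 112, 246, 246, 247, 96, 79, 81]
311 X0.1646 [77, 78, 111, 246, 246, 247, 96, 78, 80]
312 X0.1655 [78, 78, 109, 246, 246, 247, 96, 78, 79]
313 X0.1664 [77, 78, 109, 246, 246, 247, 96, 78, 79]
314 X0.1672 [79, 77, 108, 246, 246, 247, 96, 78, 79]
315 X0.1681 [80, 80, 106, 243, 242, 244, 94, 81, 81]
316 X0.1690 [87, 87, 103, 225, 224, 227, 94, 88, 86]
317 X0.1699 [99, 99, 103, 165, 164, 167, 100, 99, 99]
318 X0.1708 [110, 110, 111, 121, 121, 122, 110, 111, 111]
319 X0.1716 [116, 118, 116, 118, 118, 117, 117, 118, 117]
320 X0.1725 [119, 119, 119, 119, 120, 121, 119, 120, 120]
321 X0.1734 [120, 120, 121, 119, 121, 121, 121, 120, 121]
322 X0.1743 [120, 121, 121, 121, 121, 121, 120, 120, 122]
323 X0.1752 [121, 121, 121, 121, 121, 122, 121, 122, 120]
324 X0.1761 [121, 121, 121, 120, 121, 121, 121, 122, 122]
325 X0.1770 [120, 120, 121, 121, 122, 122, 121, 122, 122]
326 X0.1779 [121, 120, 120, 120, 121, 121, 122, 123, 122]
327 X0.1788 [121, 119, 120, 121, 121, 120, 122, 121, 121]
328 X0.1797 [120, 120, 120, 120, 122, 120, 121, 121, 123]
329 X0.1806 [121, 123, 120, 118, 124, 121, 121, 120, 121]
330 X0.1815 [121, 124, 121, 119, 126, 119, 120, 120, 120]
331 X0.1824 [124, 124, 123, 120, 126, 119, 120, 120, 120]
332 X0.1833 [126, 126, 127, 125, 124, 124, 123, 125, 123]
333 X0.1842 [129, 129, 131, 129, 127, 129, 129, 131, 128]
```

View pics/end.png

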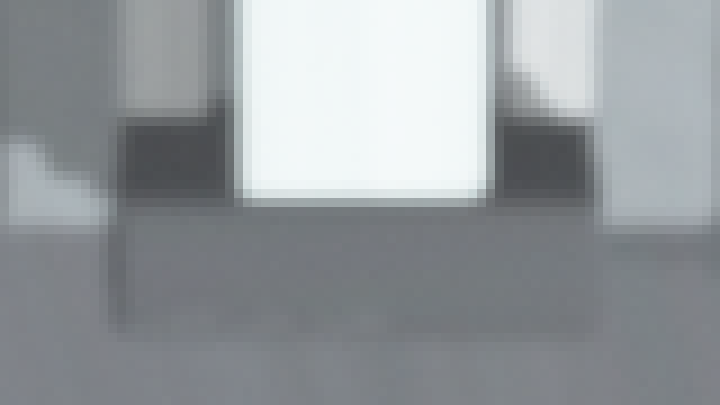

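The bar end is at X=0.170 with no dark gap to the stop top (edge at crop row 200). It is home, square and flat, and the arm is clear.

```bash
python3 -c "
from rig import *
print(workorder.sign_off())"
```

```text
the job is handed in; nothing more can be done
None
```

The bar is fed through the jig and lies flat against the end stop, released with the arm clear. The other stock is still in the crate, and the job was handed in at about 24 s on the robot's clock.

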